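# Lever open the parts case with a screwdriver

### The arm

A 6-joint arm with a two-finger parallel gripper is mounted at the origin on a cart in front of the work surface, level with it; the furniture and walls round the work are solid. World frame = base frame: x ahead of the robot, y to its left, z up, the work surface at z = 0. Lengths are in mm, angles in degrees, forces in N, time in s.
With the tool pointing down it reaches from about 400 to 825 mm from the base axis. Payload 7 kg.
Tool frame: the origin (TCP) lies on the centre line of the jaws, within the pads' length; the fingertips stand 14 mm ahead of it and the grasp point (between the pads) lies 5 mm behind it; z points along the fingers, y is the line along which they close (so a half turn about z gives the same grasp; the last joint's range is limited). The gripper opens to 88 mm and grips with 3 to 60 N. Pads are 19 mm wide; open, the fingers measure 130 mm over their backs; the gripper's body (78 mm by 193 mm) begins 47 mm behind the grasp point.
Start: joints at [-55.686, 20.546, 0.682, 0, -70.136, -16.507], TCP at [206.402, -642.646, 240.561] pointing down, gripper open.
Joint ranges: [-176.03, 176.03], [-82.01, 121.73], [-58.28, 71.71], [-173.87, 95.51], [-174.79, -0.11], [-173.66, 173.66]. Speed limits (degrees/s): [136.94, 136.94, 172.46, 180, 180, 180].

### API

Orientations are given as a 3x3 rotation matrix whose columns are the frame's x, y, z axes.
In Python, from workcell import state, snapshot, finish_job, masks_of gives the robot as it stands.
- The arm moves only by the tool step_arm, never from a script. Its argument "moves" is a list of rows, each a list of 6 numbers: the shift along the tool's x, y, z in units of 400 mm (1.0 is 400 mm), then the turn, a rotation vector about the tool's x, y, z in units of 90 degrees (1.0 is 90 degrees). In form: [[dx, dy, dz, wx, wy, wz], ...]. A call has 1 to 20 rows; each row shifts and turns the commanded pose from where the row before left it, along the tool's axes as they then stand; what a row does not reach is not made up. A row lasts 1/10 s, in which the tool goes at most 50 mm and 8.59 degrees, less where a joint would pass 70% of its speed; a pose out of reach is approached as far as the arm can. A call with a number of a shift or a turn outside -1 to 1 is refused whole. A call with a gripper value outside its range is refused whole. "hand" is the closure, from 0 (fully open) to 1 (shut), set as the call begins (left out, the last holds). The fingers move at their own pace and stop on an object; "newtons" is the grip in N (left out, the last holds). Time passes only in rows, so rows that do not move let the fingers close. It gives the time, the measured TCP pose, the force, the opening and the grip force at its end, in the units of the state.
- state(): the state, without advancing time (a new reading comes with each control period).
- snapshot(name): name is "side" or "top" or "wrist"; returns a dict with "color" (480x640x3 uint8, red, green, blue), "camera_matrix" (3x3 intrinsics, pixels), "dist_coeffs" ([k1, k2, p1, p2, k3] as OpenCV has them; the pictures are not rectified), "rvec" (rotation vector, rad) and "tvec" (3), from world to camera coordinates, as OpenCV has them. Camera axes: x right, y down, z forward; pixel columns grow to the right and rows downward; lengths in mm; the calibration is good to about 2 mm. A picture is of the moment at which its call begins. There is no depth.
- finish_job(): hands the job in; it is judged then, once.
Trained networks look in a picture, given as the dict that the camera call returned (one of the last four; its "shot" number tells which), for a name from the list of things; names that differ only in an ending like _2 or _b are one class to them, and where a whole thing is asked for, a point or a joint stands for the part that bears it (a point fixed in the world has none). Each returns a list of dicts, best first, with "p" (0 to 1); they miss things now and then, are a little off and sometimes report something else, mostly with a low value. They report only what shows in the picture. A call takes as long as a camera call.
- masks_of(picture, thing): "region" (480x640 bool, what is visible of it) and "pixel" ([row, column] in pixels, amid what is visible of it).
The state is a dict: "t": time; "qpos": joint angles; "dq": joint speeds; "joint_efforts": joint torques, N m; "eef_pos": TCP position; "ee_rot": TCP orientation; "force": force on the tool from outside, world axes, zero at the start; "torque": the same for the moment, N m; "width": finger opening in mm; "finger_force": force on a finger pad.
Only numpy, scipy, OpenCV 4.12 (cv2) and the standard library are available. Lean on these libraries where they do the work, as an engineer would, in place of code of your own. Each camera call takes 0.05 s, during which the arm holds its last target. There are 200 camera calls.

### The job

The cover of the grey parts case is stiff and has no handle. Pick up the longer of the two screwdrivers, put its blade into the notch in the case's front edge, lever the cover up with it until it stays open by 40 degrees or more, then take the screwdriver out and lay it down flat on the bench, clear of the case. Do not touch the cover with the gripper, and leave the shorter screwdriver where it lies.

Things in the scene. Friction and masses are not known exactly. Their poses are not given: they have to be found in the camera images.
- long_handle (a point): Point in the handle of the longer screwdriver (210 mm; handle 95 mm long, 28 mm thick; steel shank 115 mm long, 7 mm thick, flat blade), which lies on the bench, 70 g. Middle of the handle's thickness, 15 mm above the bench, 25 mm behind the handle's front end: grasp here, across the handle. y points from blade to butt, z up as it lies. Which of the two places it lies in varies.
- long_tip (a point): Tip of the longer screwdriver's blade, on the shank's centre line: 140 mm ahead of long_handle (along -y) and 10 mm lower as it lies, since the shank droops a little. Same axes as long_handle.
- short_handle (a point): The like point in the handle of the shorter screwdriver (180 mm; handle 82 mm long, 28 mm thick), a bystander lying beside the longer one.
- notch (a point): Middle of the pry notch in the outer front face of the fixed grey case (104 deep, 130 wide, 90 mm high), 64 mm above the bench. The notch, 70 mm wide, is open from 50 mm up to the cover's underside at 78 mm; front wall 4 mm, hollow behind for 96 mm, small parts below 25 mm inside. x points into the case, level, towards its hinge; y left, z up. The front looks roughly at the robot.
- cover (a joint): Opening angle of the case's cover (rad): 0 closed, up to 1.7. A plate 104 deep, 130 wide, 12 mm thick, about 60 g. Its hinge runs along the back of the case, 104 mm behind the notch point and 78 mm above the bench; the front edge swings up. Hinge friction holds it at any angle; about 1 N lifts it at the front edge.

How it is judged:
By the outcome, as a careful person would: the job done as asked, in the order asked, and still so for the second after the job is handed in, with the robot touching nothing.
It also fails if it takes over 58 s, if anything falls off the work surface, if the arm or the gripper's body presses on something with over 40 N, if the wrist force passes 120 N, or if a joint passes its speed limit or range.

## Working session

There is one attempt and no reset: what is moved stays moved. The work goes in short steps, Python scripts to look and compute and a tool call to move; the robot and the scene stay as the last step left them, time stands still between calls to the robot, and variables do not carry over. Pictures are saved under pics/ and viewed, at most 12 in all, crops included, and the job is handed in when it is done.

Besides the shell and the picture viewer there is one more tool, called after "Request:" by a JSON object that holds its "api" and its "payload". step_arm: Moves the arm, as the interface text tells. Its arguments: {"type":"object","properties":{"moves":{"type":"array","items":{"type":"array","items":{"type":"number"}}},"hand":{"type":"number"},"newtons":{"type":"number"}},"required":["moves"]}

```bash
ls; mkdir -p pics; cat > h.py <<'E'
import numpy as np, cv2
from workcell import state, snapshot, finish_job, masks_of
def ray(p,uv):
    R=cv2.Rodrigues(np.array(p["rvec"],float))[0];t=np.array(p["tvec"],float).reshape(3)
    n=cv2.undistortPoints(np.array([[uv]],float),np.array(p["camera_matrix"],float),np.array(p["dist_coeffs"],float))[0,0]
    return -R.T@t, R.T@np.array([n[0],n[1],1.])
def atz(p,uv,z):
    c,d=ray(p,uv); return c+d*(z-c[2])/d[2]
def px(p,X):
    return cv2.projectPoints(np.array(X,float).reshape(-1,3),np.array(p["rvec"],float),np.array(p["tvec"],float),np.array(p["camera_matrix"],float),np.array(p["dist_coeffs"],float))[0][:,0]
def save(p,n): cv2.imwrite("pics/"+n+".png",p["color"][:,:,::-1])
E
python3 - <<'E'
from h import *
np.set_printoptions(precision=1,suppress=True)
for n in("top","side"):
    p=snapshot(n);save(p,n+"0")
    print(n,ray(p,(320,240)))
    for th in("long_handle","long_tip","short_handle","notch","cover"):
        for m in masks_of(p,th)[:2]:
            r=m["region"];rr=np.argwhere(r)
            print(th,round(m["p"],2),m["pixel"],r.sum(),rr.min(0) if len(rr) else'',rr.max(0) if len(rr) else '')
print(state())
E
```

```text
pics
top (array([ 443.4,  178.2, 1071.1]), array([ 0.1,  0. , -1. ]))
long_handle 0.7 [290.7, 348.2] 893 [209 343] [321 359]
long_tip 0.87 [292.3, 349.7] 950 [209 344] [322 359]
long_tip 0.54 [270.7, 419.4] 765 [205 407] [298 432]
short_handle 0.96 [271.2, 417.4] 772 [205 407] [298 432]
notch 0.7 [216.2, 234.4] 5328 [172 187] [257 282]
cover 0.66 [214.3, 233.6] 4514 [172 188] [252 276]
side (array([159. , 895.3, 493.3]), array([ 0.5, -0.8, -0.5]))
long_handle 0.6 [275.5, 394.4] 1049 [258 314] [289 426]
long_tip 0.71 [274.1, 393.7] 1124 [257 313] [289 426]
short_handle 0.78 [237.6, 402.9] 692 [224 351] [254 427]
short_handle 0.69 [298.5, 253.8] 7966 [251 203] [351 298]
notch 0.65 [299.4, 253.7] 8060 [250 203] [351 298]
cover 0.95 [276.5, 251.3] 3716 [250 204] [304 296]
{'t': 0.6, 'qpos': array([-55.7,  20.5,   0.7,  -0. , -70.1, -16.5]), 'dq': array([-0.2, -0.1,  0. ,  0. ,  0.1, -0. ]), 'joint_efforts': array([  0. , -58.2,  29.3,   7. ,   0. ,  -0. ]), 'eef_pos': array([ 206.4, -642.7,  240.6]), 'ee_rot': array([[-1. , -0.3,  0. ],
       [-0.3,  1. , -0. ],
       [-0. , -0. , -1. ]]), 'force': array([ 0.8,  0.3, -0.3]), 'torque': array([ 0., -0., -0.]), 'finger_force': 0.0, 'width': 87.4932258256891}
```

View pics/top0.png

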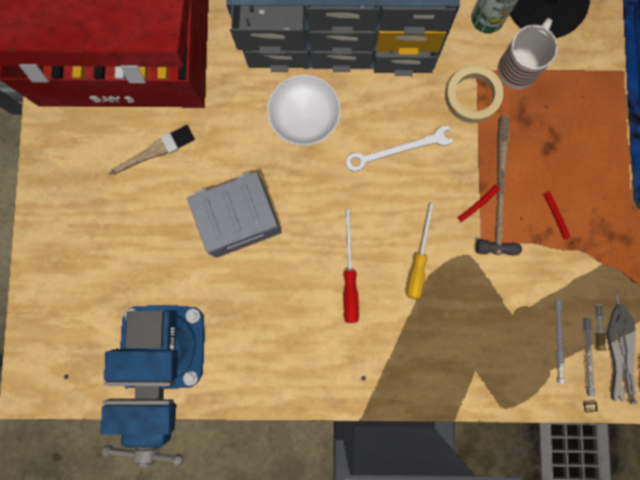

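View pics/side0.png

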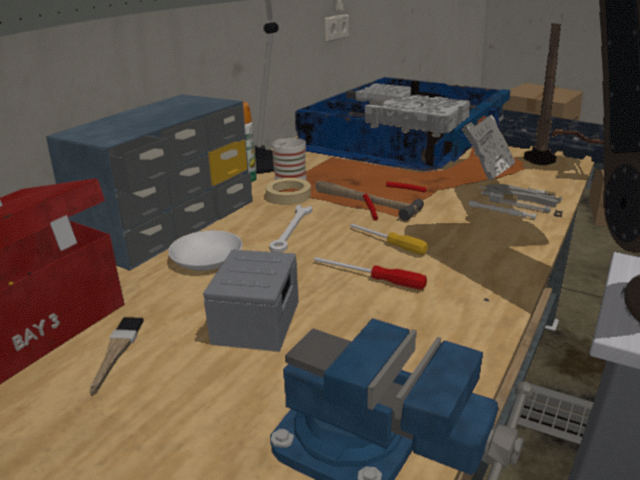

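The red screwdriver (top 348,210→351,321) is the longer one and the yellow (430,204→415,297) the shorter. The case is at top (235,212), its notch on the lower edge (217,254)–(279,236). In the side view the notch is on the right face, near (288,290). Next I fit both poses.

```bash
cat > m.py <<'E'
from h import *
from scipy.optimize import minimize
np.set_printoptions(precision=2,suppress=True)
P={n:snapshot(n) for n in("top","side")}
tm={n:masks_of(P[n],"long_handle")[0]["region"] for n in P}
sm={n:masks_of(P[n],"short_handle")[0]["region"] for n in P}
cm={n:masks_of(P[n],"notch")[0]["region"] for n in P}
def hull(p,X):
    im=np.zeros((480,640),np.uint8);u=px(p,X)
    cv2.fillConvexPoly(im,cv2.convexHull(np.round(u*16).astype(np.int32)),1,shift=4);return im>0
def case(v):
    x,y,a=v[:3];ex=np.array([np.cos(a),np.sin(a),0]);ey=np.array([-ex[1],ex[0],0])
    return [np.array([x,y,0])+ex*i+ey*j+np.array([0,0,k]) for i in(0,104) for j in(-65,65) for k in(0,90)]
def iou(a,b): return (a&b).sum()/(a|b).sum()
def f(v): return -sum(iou(hull(P[n],case([v[0]*10,v[1]*10,v[2]/10])),cm[n]) for n in P)
g=atz(P["top"],(250,247),78);print(g)
b=None
for a in(0,.15,.3,.45):
    s=minimize(f,[g[0]/10,g[1]/10,a*10],method="Nelder-Mead",options=dict(initial_simplex=[[g[0]/10,g[1]/10,a*10],[g[0]/10+2,g[1]/10,a*10],[g[0]/10,g[1]/10+2,a*10],[g[0]/10,g[1]/10,a*10+1]]))
    if b is None or s.fun<b.fun:b=s
print("case xy,yaw",b.x*[10,10,.1*57.3],b.fun)
def tool(m):
    for n in P:
        rr=np.argwhere(m[n])[:,::-1].astype(float)
        pts=np.array([atz(P[n],q,10)[:2] for q in rr]);c=pts.mean(0)
        d=np.linalg.svd(pts-c,full_matrices=False)[2][0]
        s=(pts-c)@d
        print(n,"ends",c+d*s.min(),c+d*s.max(),"len",np.ptp(s),"ang",np.degrees(np.arctan2(d[1],d[0])))
tool(tm);tool(sm)
E
python3 m.py
```

```text
[553.29 324.28  78.  ]
case xy,yaw [566.4  337.75  22.36] -1.9199737528612668
top ends [631.22 153.77] [424.57 146.02] len 206.79326056327477 ang -177.85227362457573
side ends [630.86 159.59] [423.22 144.26] len 208.19766654183866 ang -175.7772096004173
top ends [641.79  -1.34] [467.87  35.24] len 177.72302818815416 ang 168.1210314122415
side ends [643.36   0.62] [464.83  34.83] len 181.78054474181587 ang 169.15262977856224
```

```bash
cat >> h.py <<'E'
from scipy.spatial.transform import Rotation as Ro
np.set_printoptions(precision=3,suppress=True)
def rot(yaw,pitch=0):
    # tool x = -blade dir; pitch>0: blade up
    return (Ro.from_euler('z',yaw,degrees=True)*Ro.from_euler('y',-pitch,degrees=True)).as_matrix()@np.diag([-1.,1,-1])
def delta(p0,R0,p1,R1=None):
    d=R0.T@(np.array(p1)-p0)
    r=Ro.from_matrix(R0.T@(R0 if R1 is None else R1)).as_rotvec(degrees=True)
    print("mm",d,"units",d/400,"| deg",r,"units",r/90)
E
python3 - <<'E'
from h import *
s=state();p=s["eef_pos"];R=s["ee_rot"];print(R)
delta(p,R,[460,-200,240.5]); delta(p,R,p,rot(3.2))
delta([460,-200,240],rot(3.2),[494,149,150])
P=snapshot("top")
for z in(0,60,110):
  print(z,[atz(P,uv,z)[:2] for uv in((204,310),(173,312),(173,345),(200,385))])
E
```

```text
[[-0.952 -0.306  0.   ]
 [-0.306  0.952 -0.   ]
 [-0.    -0.    -1.   ]]
mm [-376.815  343.901    0.067] units [-0.942  0.86   0.   ] | deg [0. 0. 0.] units [0. 0. 0.]
mm [0. 0. 0.] units [0. 0. 0.] | deg [-0.002  0.    14.607] units [-0.     0.     0.162]
mm [-53.429 346.558  90.   ] units [-0.134  0.866  0.225] | deg [0. 0. 0.] units [0. 0. 0.]
0 [array([444.96 , 417.407]), array([441.048, 474.1  ]), array([381.427, 471.587]), array([310.546, 419.857])]
60 [array([444.874, 404.006]), array([441.182, 457.524]), array([384.9  , 455.151]), array([317.99 , 406.319])]
110 [array([444.803, 392.839]), array([441.293, 443.71 ]), array([387.794, 441.455]), array([324.193, 395.037])]
```

Request:
{"api": "step_arm", "payload": {"moves": [[-0.0785, 0.0717, 0, 0, 0, 0], [-0.0785, 0.0717, 0, 0, 0, 0], [-0.0785, 0.0717, 0, 0, 0, 0], [-0.0785, 0.0717, 0, 0, 0, 0], [-0.0785, 0.0717, 0, 0, 0, 0], [-0.0785, 0.0717, 0, 0, 0, 0], [-0.0785, 0.0717, 0, 0, 0, 0], [-0.0785, 0.0717, 0, 0, 0, 0], [-0.0785, 0.0717, 0, 0, 0, 0], [-0.0785, 0.0717, 0, 0, 0, 0], [-0.0785, 0.0717, 0, 0, 0, 0], [-0.0785, 0.0717, 0, 0, 0, 0], [0, 0, 0, 0, 0, 0.081], [0, 0, 0, 0, 0, 0.081]], "hand": 0}}

```text
t: 2.45
eef_pos: [460.6, -198.3, 240.7]
ee_rot: [[-0.999, -0.054, 0.0], [-0.054, 0.999, -0.0], [-0.0, -0.0, -1.0]]
force: [0.0, 0.1, -0.2]
width: 87.8
finger_force: 0.0
```

Request:
{"api": "step_arm", "payload": {"moves": [[-0.0134, 0.0866, 0.0225, 0, 0, 0], [-0.0134, 0.0866, 0.0225, 0, 0, 0], [-0.0134, 0.0866, 0.0225, 0, 0, 0], [-0.0134, 0.0866, 0.0225, 0, 0, 0], [-0.0134, 0.0866, 0.0225, 0, 0, 0], [-0.0134, 0.0866, 0.0225, 0, 0, 0], [-0.0134, 0.0866, 0.0225, 0, 0, 0], [-0.0134, 0.0866, 0.0225, 0, 0, 0], [-0.0134, 0.0866, 0.0225, 0, 0, 0], [-0.0134, 0.0866, 0.0225, 0, 0, 0], [0, 0, 0, 0, 0, 0]]}}

```text
t: 3.55
eef_pos: [494.2, 152.2, 149.6]
ee_rot: [[-0.998, -0.059, -0.0], [-0.059, 0.998, -0.0], [0.0, -0.0, -1.0]]
force: [-1.2, 0.2, 0.3]
width: 87.7
finger_force: 0.0
```

```bash
python3 - <<'E'
from h import *
s=state();p=s["eef_pos"];R=s["ee_rot"];print(s["t"],p,R,s["width"])
P=snapshot("wrist");save(P,"w1")
g=np.array([494,149,15]);d=np.array([np.cos(.056),np.sin(.056),0])
print(px(P,[g,g-70*d,g+25*d,g+140*d-[0,0,10]]))
for m in masks_of(P,"long_handle")[:2]:
    rr=np.argwhere(m["region"]);pts=np.array([atz(P,q[::-1],12)[:2] for q in rr[::5].astype(float)]);c=pts.mean(0)
    dd=np.linalg.svd(pts-c,full_matrices=False)[2][0];t=(pts-c)@dd
    w=lambda k:pts[k].mean(0)
    print(m["p"],rr.min(0),rr.max(0),c+dd*t.min(),c+dd*t.max(),np.ptp(t))
E
```

```text
3.55 [494.175 152.212 149.568] [[-0.998 -0.059 -0.   ]
 [-0.059  0.998 -0.   ]
 [ 0.    -0.    -1.   ]] 87.71247816146797
[[317.968 233.917]
 [318.005 146.318]
 [317.961 262.534]
 [318.059 370.687]]
0.86 [147 304] [373 340] [424.299 148.568] [631.208 156.17 ] 207.04914173838074
```

View pics/w1.png

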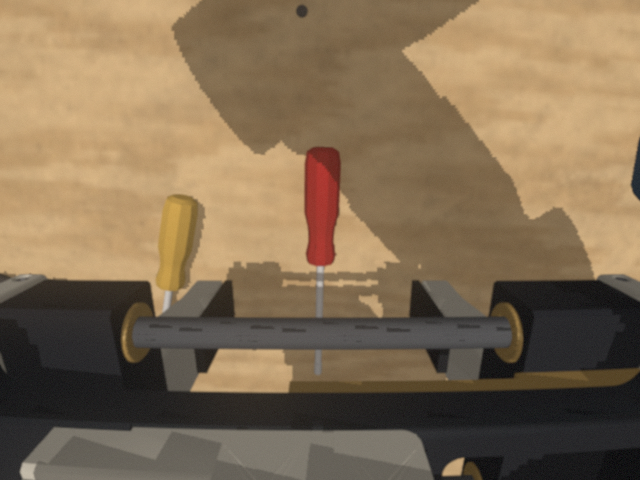

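The red handle is centred between the jaws (cols 305–340, rows 148–265), and the shorter screwdriver is clear. Descending to grasp with the TCP at z≈16.

Request:
{"api": "step_arm", "payload": {"moves": [[0, -0.004, 0.05, 0, 0, 0], [0, 0, 0.05, 0, 0, 0], [0, 0, 0.05, 0, 0, 0], [0, 0, 0.05, 0, 0, 0], [0, 0, 0.05, 0, 0, 0], [0, 0, 0.03, 0, 0, 0], [0, 0, 0.03, 0, 0, 0], [0, 0, 0.02, 0, 0, 0], [0, 0, 0.0035, 0, 0, 0], [0, 0, 0, 0, 0, 0]]}}

```text
t: 4.65
eef_pos: [494.2, 147.5, 17.3]
ee_rot: [[-0.998, -0.056, 0.0], [-0.056, 0.998, -0.0], [-0.0, -0.0, -1.0]]
force: [1.0, -0.6, -0.0]
width: 87.7
finger_force: 0.0
```

Request:
{"api": "step_arm", "payload": {"moves": [[0, 0, 0, 0, 0, 0], [0, 0, 0, 0, 0, 0], [0, 0, 0, 0, 0, 0], [0, 0, 0, 0, 0, 0], [0, 0, 0, 0, 0, 0], [0, 0, 0, 0, 0, 0], [0, 0, 0, 0, 0, 0], [0, 0, 0, 0, 0, 0]], "hand": 1, "newtons": 55}}

```text
t: 5.45
eef_pos: [494.1, 147.6, 17.2]
ee_rot: [[-0.998, -0.056, 0.0], [-0.056, 0.998, 0.0], [-0.0, 0.0, -1.0]]
force: [-0.1, 1.1, -0.2]
width: 28.9
finger_force: 0.2
```

Request:
{"api": "step_arm", "payload": {"moves": [[0, 0, 0, 0, 0, 0], [0, 0, 0, 0, 0, 0], [0, 0, 0, 0, 0, 0], [0, 0, -0.02, 0, 0, 0], [0, 0, -0.04, 0, 0, 0], [0, 0, -0.05, 0, 0, 0], [0, 0, -0.05, 0, 0, 0], [0, 0, -0.05, 0, 0, 0], [0, 0, -0.04, 0, 0, 0], [0, 0, -0.02, 0, 0, 0], [0, 0, 0, 0, 0, 0], [0, 0, 0, 0, 0, 0]]}}

```text
t: 6.65
eef_pos: [493.6, 147.3, 124.7]
ee_rot: [[-0.998, -0.056, -0.001], [-0.056, 0.998, -0.0], [0.001, -0.0, -1.0]]
force: [0.1, 0.3, -1.8]
width: 25.1
finger_force: 54.4
```

```bash
python3 - <<'E'
from h import *
s=state();p=s["eef_pos"];R=s["ee_rot"];print(s["t"],p,s["width"],s["finger_force"])
P=snapshot("side");Q=snapshot("wrist")
save(P,"s2")
cv2.imwrite("pics/s2c.png",cv2.resize(P["color"][150:350,250:500,::-1],(750,600)))
save(Q,"w2")
d=-R[:,0];g=p-R[:,2]*5
# expected tip in tool frame: x=-140, z: handle centre 15, tip 5 ; TCP was 17.2
tip=p+140*d-[0,0,12.2]
print("tip exp",tip,px(P,[tip]),px(Q,[tip]))
for n,I in(("s",P),("w",Q)):
  for m in masks_of(I,"long_handle")[:1]:
    rr=np.argwhere(m["region"]);print(n,m["p"],rr.min(0),rr.max(0),rr[rr[:,1].argmin()],rr[rr[:,1].argmax()])
E
```

```text
6.65 [493.612 147.35  124.737] 25.130280516320298 54.4305310951313
tip exp [633.392 155.195 112.461] [[314.347 204.778]] [[322.274 504.226]]
s 0.77 [202 317] [230 432] [202 317] [220 432]
w 0.95 [151 292] [381 361] [227 292] [180 361]
```

View pics/s2c.png

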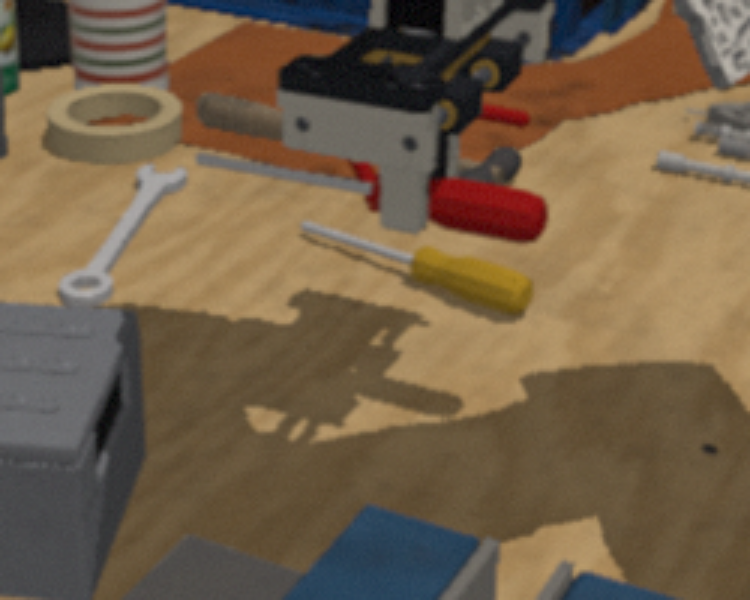

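Firm grip; the tip shows at side (316,202), about 2 px above where I expected it. Next, yaw to line up with the case and move to the pre-insert pose.

```bash
cat >> h.py <<'E'
N=np.array([566.4,337.75,0.]);YAW=22.4
TT=np.array([-139.,0,10])
def pose(u,z,pitch,v=0):
    # TCP pose so that tip is at case coords u (into), v (left), height z; pitch = tool pitch (blade up)
    c,s=np.cos(np.radians(YAW)),np.sin(np.radians(YAW))
    R=rot(YAW,pitch); t=N+u*np.array([c,s,0])+v*np.array([-s,c,0])+[0,0,z]
    return t-R@TT,R
def go(*a):
    s=state();p,R=pose(*a);delta(s["eef_pos"],s["ee_rot"],p,R);return p
E
python3 - <<'E'
from h import *
s=state();p,R=pose(-40,63,4);print(p,R)
delta(s["eef_pos"],s["ee_rot"],s["eef_pos"],rot(YAW,0))
delta(s["eef_pos"],rot(YAW,0),[p[0],p[1],124.7],R)
E
```

```text
[400.574 269.402  63.279] [[-0.922 -0.381  0.064]
 [-0.38   0.925  0.027]
 [-0.07  -0.    -0.998]]
mm [0. 0. 0.] units [0. 0. 0.] | deg [ -0.036  -0.088 -19.177] units [-0.    -0.001 -0.213]
mm [ 39.443 148.378  -0.387] units [ 0.099  0.371 -0.001] | deg [ 0. -4. -0.] units [ 0.    -0.044 -0.   ]
```

Request:
{"api": "step_arm", "payload": {"moves": [[0, 0, 0, 0, 0, -0.071], [0, 0, 0, 0, 0, -0.071], [0, 0, 0, 0, 0, -0.071], [0.0165, 0.062, 0, 0, 0, 0], [0.0165, 0.062, 0, 0, 0, 0], [0.0165, 0.062, 0, 0, 0, 0], [0.0165, 0.062, 0, 0, 0, 0], [0.0165, 0.062, 0, 0, 0, 0], [0.0165, 0.061, 0, 0, 0, 0], [0, 0, 0, 0, -0.044, 0], [0, 0, 0.05, 0, 0, 0], [0, 0, 0.05, 0, 0, 0], [0, 0, 0.04, 0, 0, 0], [0, 0, 0.013, 0, 0, 0], [0, 0, 0, 0, 0, 0], [0, 0, 0, 0, 0, 0]]}}

```text
t: 8.45
eef_pos: [405.0, 271.4, 64.4]
ee_rot: [[-0.922, -0.381, 0.064], [-0.38, 0.925, 0.026], [-0.069, -0.0, -0.998]]
force: [0.1, -0.4, -0.8]
width: 25.1
finger_force: 54.4
```

```bash
python3 - <<'E'
from h import *
go(-40,63,4)
s=state();tip=s["eef_pos"]+s["ee_rot"]@TT;print(s["t"],s["eef_pos"],tip)
P=snapshot("side");T=snapshot("top");print(px(P,[tip]),px(T,[tip]))
c,sn=np.cos(np.radians(YAW)),np.sin(np.radians(YAW))
nc=[N+v*np.array([-sn,c,0])+[0,0,z] for v,z in((-35,50),(-35,78),(35,50),(35,78))]
print(px(P,nc))
print(px(T,nc))
a=cv2.resize(P["color"][180:330,200:400],(800,600))
cv2.imwrite("pics/s3.png",a[:,:,::-1])
cv2.imwrite("pics/t3.png",cv2.resize(T["color"][160:310,180:380,::-1],(800,600)))
E
```

```text
mm [ 4.925 -0.211  0.829] units [ 0.012 -0.001  0.002] | deg [-0.004 -0.03   0.004] units [-0. -0.  0.]
8.45 [404.983 271.447  64.447] [533.823 324.561  64.094]
[[311.677 289.588]] [[250.723 258.947]]
[[293.176 283.693]
 [292.317 267.774]
 [283.356 309.44 ]
 [282.24  292.738]]
[[263.228 234.053]
 [261.261 231.906]
 [226.463 248.727]
 [223.465 246.98 ]]
```

View pics/s3.png

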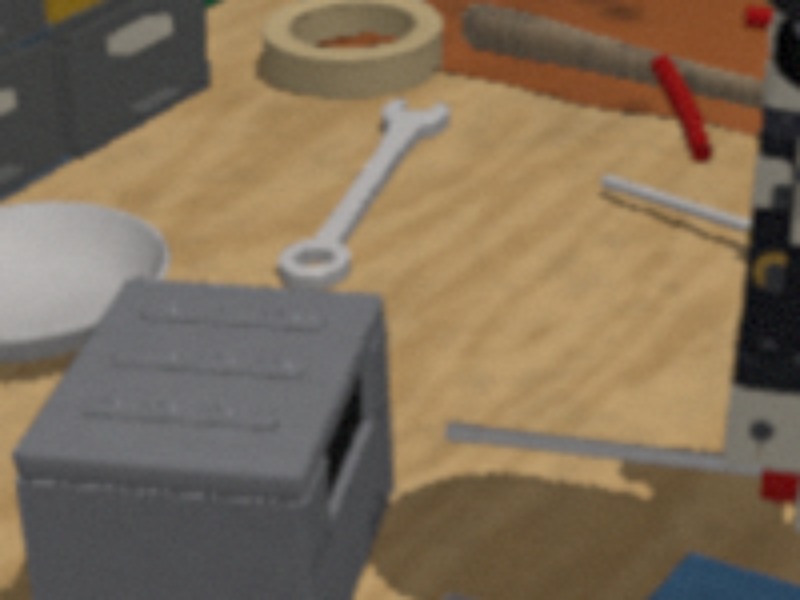

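View pics/t3.png

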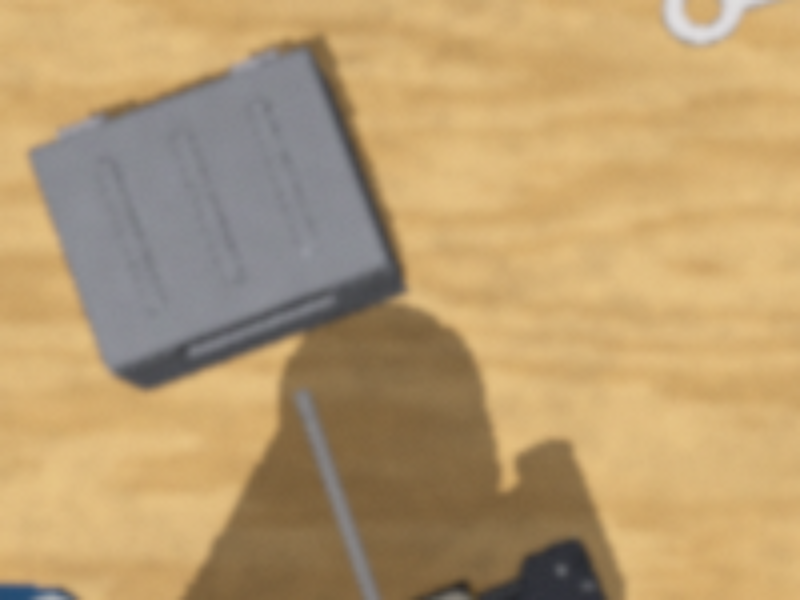

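The blade tip is at side (311.7,288) and top (255,258), about 7 mm to the right of nominal because the tool sits about 3° rotated in the hand. The notch spans top (227,247)–(264,235), so a straight move along the case axis enters it near the middle. Inserting 75 mm.

Request:
{"api": "step_arm", "payload": {"moves": [[-0.0235, 0, 0.002, 0, 0, 0], [-0.0235, 0, 0.002, 0, 0, 0], [-0.0235, 0, 0.002, 0, 0, 0], [-0.0235, 0, 0.002, 0, 0, 0], [-0.0235, 0, 0.002, 0, 0, 0], [-0.0235, 0, 0.002, 0, 0, 0], [-0.0235, 0, 0.002, 0, 0, 0], [-0.0235, 0, 0.002, 0, 0, 0], [0, 0, 0, 0, 0, 0], [0, 0, 0, 0, 0, 0]]}}

```text
t: 9.55
eef_pos: [474.5, 299.8, 62.7]
ee_rot: [[-0.923, -0.381, 0.063], [-0.38, 0.925, 0.026], [-0.069, -0.0, -0.998]]
force: [-0.6, -1.1, -1.2]
width: 25.0
finger_force: 54.4
```

```bash
python3 - <<'E'
from h import *
s=state();tip=s["eef_pos"]+s["ee_rot"]@TT;print(s["t"],s["eef_pos"],tip,s["force"])
go(40,63,4)
T=snapshot("top");P=snapshot("side")
a=np.hstack([cv2.resize(T["color"][170:320,180:280],(400,600)),cv2.resize(P["color"][220:370,230:330],(400,600))])
cv2.imwrite("pics/c4.png",a[:,:,::-1])
E
```

```text
9.55 [474.462 299.783  62.657] [603.333 352.821  62.202] [-0.636 -1.114 -1.222]
mm [-0.152  0.067 -0.613] units [-0.     0.    -0.002] | deg [-0.012 -0.072 -0.029] units [-0.    -0.001 -0.   ]
```

View pics/c4.png

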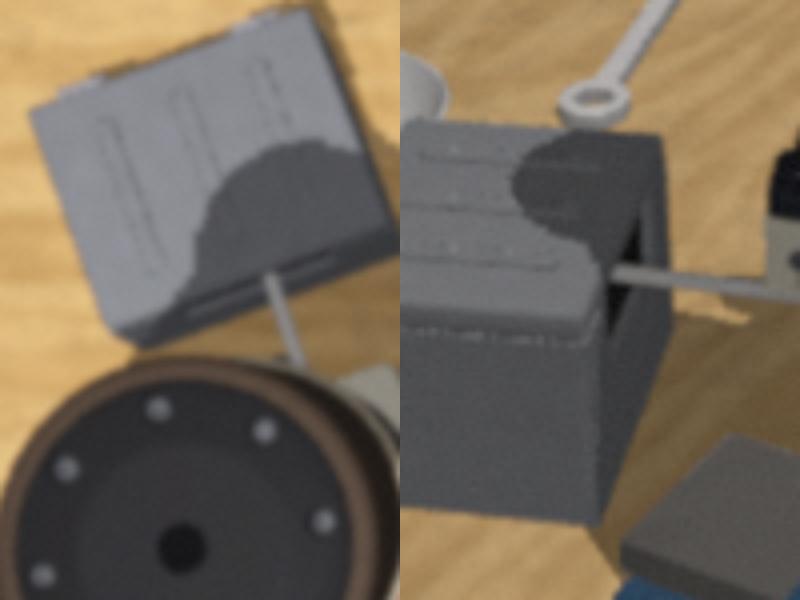

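The blade is through the notch: top-crop shank at (270,275), side-crop entry at (610,270). Next, the waypoints for the lift along the cover's arc.

```bash
python3 - <<'E'
from h import *
s=state();p,R=s["eef_pos"],s["ee_rot"]
for f in(0,12,24,36,48,60,66):
    a=np.radians(f);q,S=pose(104-64*np.cos(a),74+64*np.sin(a),4+f*16/60)
    print(f,q);delta(p,R,q,S);p,R=q,S
E
```

```text
0 [474.538 299.887  74.279]
mm [ -1.203   0.037 -11.398] units [-0.003  0.    -0.028] | deg [-0.008 -0.063 -0.012] units [-0.    -0.001 -0.   ]
12 [476.018 300.497  79.806]
mm [-1.982 -0.    -5.402] units [-0.005 -0.    -0.014] | deg [ 0.  -3.2  0. ] units [ 0.    -0.036  0.   ]
24 [480.428 302.315  84.775]
mm [-5.355  0.    -4.331] units [-0.013  0.    -0.011] | deg [ 0.  -3.2 -0. ] units [ 0.    -0.036 -0.   ]
36 [487.6   305.271  88.653]
mm [-8.33  -0.    -2.414] units [-0.021 -0.    -0.006] | deg [-0.  -3.2 -0. ] units [-0.    -0.036 -0.   ]
48 [497.261 309.253  90.959]
mm [-10.698   0.      0.216] units [-0.027  0.     0.001] | deg [ 0.  -3.2  0. ] units [ 0.    -0.036  0.   ]
60 [509.043 314.109  91.282]
mm [-12.294   0.      3.375] units [-0.031  0.     0.008] | deg [-0.  -3.2 -0. ] units [-0.    -0.036 -0.   ]
66 [515.595 316.81   90.595]
mm [-6.424 -0.     3.069] units [-0.016 -0.     0.008] | deg [ 0.  -1.6  0. ] units [ 0.    -0.018  0.   ]
```

Request:
{"api": "step_arm", "payload": {"moves": [[-0.001, 0, -0.01, 0, 0, 0], [-0.001, 0, -0.01, 0, 0, 0], [-0.001, 0, -0.008, 0, 0, 0], [-0.002, 0, -0.005, 0, -0.012, 0], [-0.002, 0, -0.005, 0, -0.012, 0], [-0.001, 0, -0.004, 0, -0.012, 0], [-0.0045, 0, -0.0036, 0, -0.012, 0], [-0.0045, 0, -0.0036, 0, -0.012, 0], [-0.0045, 0, -0.0036, 0, -0.012, 0], [-0.007, 0, -0.002, 0, -0.012, 0], [-0.007, 0, -0.002, 0, -0.012, 0], [-0.007, 0, -0.002, 0, -0.012, 0], [0, 0, 0, 0, 0, 0]]}}

```text
t: 10.95
eef_pos: [487.4, 305.1, 88.9]
ee_rot: [[-0.898, -0.382, 0.219], [-0.371, 0.924, 0.09], [-0.237, -0.0, -0.972]]
force: [-1.2, -0.5, -1.9]
width: 25.3
finger_force: 54.4
```

```bash
python3 - <<'E'
from h import *
s=state();tip=s["eef_pos"]+s["ee_rot"]@TT;print(s["t"],tip,s["force"],s["width"],s["finger_force"])
P=snapshot("side");print(px(P,[tip]))
cv2.imwrite("pics/c5.png",cv2.resize(P["color"][180:330,200:400,::-1],(800,600)))
E
```

```text
10.95 [614.433 357.498 112.164] [-1.224 -0.548 -1.943] 25.292283386121373 54.3938265813631
[[250.853 257.043]]
```

View pics/c5.png

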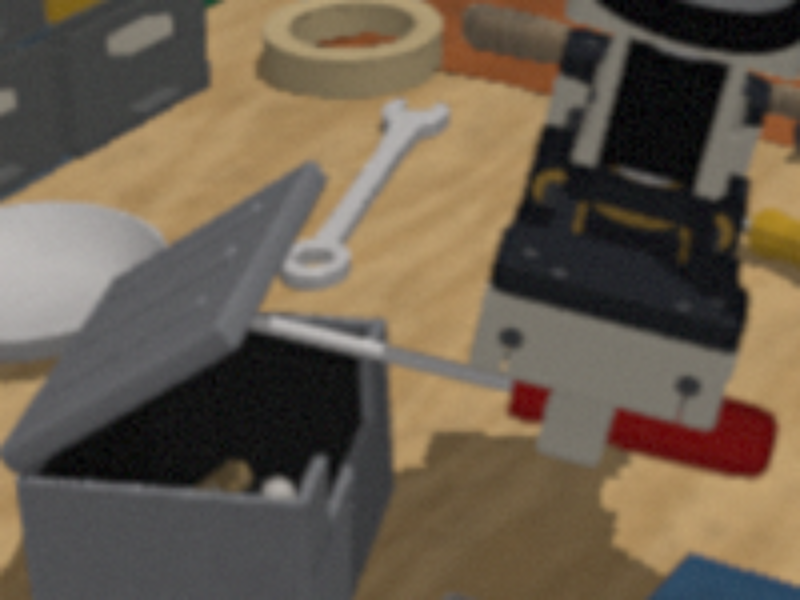

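The cover is up about 35–40°, resting on the blade at crop (260,320), and the gripper is well clear at (600,330). Continuing the arc to about 66°.

Request:
{"api": "step_arm", "payload": {"moves": [[-0.009, 0, 0, 0, -0.012, 0], [-0.009, 0, 0, 0, -0.012, 0], [-0.009, 0, 0.001, 0, -0.012, 0], [-0.01, 0, 0.0027, 0, -0.012, 0], [-0.01, 0, 0.0027, 0, -0.012, 0], [-0.01, 0, 0.0027, 0, -0.012, 0], [-0.008, 0, 0.004, 0, -0.009, 0], [-0.008, 0, 0.004, 0, -0.009, 0], [0, 0, 0, 0, 0, 0], [0, 0, 0, 0, 0, 0]]}}

```text
t: 12.0
eef_pos: [517.5, 316.8, 95.3]
ee_rot: [[-0.862, -0.379, 0.338], [-0.352, 0.926, 0.14], [-0.366, 0.002, -0.931]]
force: [-0.1, -1.4, 0.1]
width: 25.3
finger_force: 54.4
```

```bash
python3 - <<'E'
from h import *
s=state();tip=s["eef_pos"]+s["ee_rot"]@TT;print(s["t"],tip,s["force"],s["width"])
# withdraw: lower tip by 10 & back
c,sn=np.cos(np.radians(YAW)),np.sin(np.radians(YAW));u=(tip-N)@[c,sn,0];print("u",u)
p,R=s["eef_pos"],s["ee_rot"]
for w in((u-15,118,21.6),(u-15,118,4),(-60,118,4),(-60,130,0)):
    q,S=pose(*w);print(q);delta(p,R,q,S);p,R=q,S
E
```

```text
12.0 [640.647 367.132 136.791] [-0.082 -1.431  0.117] 25.34548511529335
u 79.84163384194467
[503.458 311.807  76.128]
mm [20.861  0.62  12.391] units [0.052 0.002 0.031] | deg [ 0.038 -0.158 -0.182] units [ 0.    -0.002 -0.002]
[497.505 309.354 118.279]
mm [ -9.53   -0.    -41.561] units [-0.024 -0.    -0.104] | deg [-0.  17.6 -0. ] units [-0.     0.196 -0.   ]
[382.083 261.78  118.279]
mm [124.538  -0.     -8.709] units [ 0.311 -0.    -0.022] | deg [0. 0. 0.] units [0. 0. 0.]
[382.415 261.917 140.   ]
mm [ -1.873   0.    -21.643] units [-0.005  0.    -0.054] | deg [-0.  4.  0.] units [-0.     0.044  0.   ]
```

Request:
{"api": "step_arm", "payload": {"moves": [[0.02, 0, 0, 0, 0, 0], [0.03, 0, 0, 0, 0, 0], [0.05, 0, 0, 0, 0, 0], [0.05, 0, 0, 0, 0, 0], [0.062, 0, -0.025, 0, 0, 0], [0.062, 0, -0.025, 0, 0, 0], [0.062, 0, -0.025, 0, 0, 0], [0, 0, 0, 0, 0, 0], [0, 0, 0, 0, 0, 0]]}}

```text
t: 12.9
eef_pos: [414.7, 309.5, 101.8]
ee_rot: [[-0.882, -0.355, 0.311], [-0.342, 0.935, 0.097], [-0.325, -0.02, -0.946]]
force: [0.2, 0.3, -0.2]
width: 24.8
finger_force: 54.4
```

```bash
python3 - <<'E'
from h import *
s=state();tip=s["eef_pos"]+s["ee_rot"]@TT;print(s["t"],s["eef_pos"],tip,s["force"])
P=snapshot("side")
cv2.imwrite("pics/c6.png",cv2.resize(P["color"][180:330,200:400,::-1],(800,600)))
p,R=s["eef_pos"],s["ee_rot"]
delta(p,R,p,rot(YAW)); delta(p,rot(YAW),[p[0],p[1],125]); delta(p,rot(YAW),p,rot(3.2)); delta([p[0],p[1],125],rot(3.2),[480,149,125])
E
```

```text
12.9 [414.712 309.451 101.809] [540.384 357.956 137.512] [ 0.229  0.324 -0.249]
mm [0. 0. 0.] units [0. 0. 0.] | deg [-1.425 18.944 -1.397] units [-0.016  0.21  -0.016]
mm [  0.      0.    -23.191] units [ 0.     0.    -0.058] | deg [0. 0. 0.] units [0. 0. 0.]
mm [0. 0. 0.] units [0. 0. 0.] | deg [ 0.   0.  19.2] units [0.    0.    0.213]
mm [ -56.23  -163.845    0.   ] units [-0.141 -0.41   0.   ] | deg [0. 0. 0.] units [0. 0. 0.]
```

View pics/c6.png

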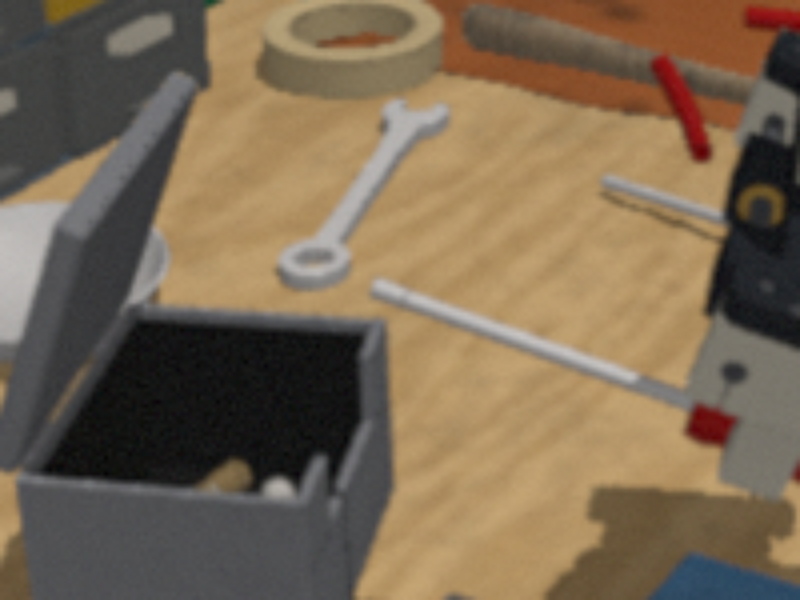

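The blade is out (tip at crop (378,287)) and the cover stays open at about 65°. The TCP drifted sideways on the way out because of an arm limit, so I'll raise it, move right and level it.

Request:
{"api": "step_arm", "payload": {"moves": [[-0.016, 0, -0.048, 0, 0, 0], [-0.016, 0, -0.048, 0, 0, 0], [0.0285, -0.078, -0.008, 0, 0, 0], [0.0285, -0.078, -0.008, 0, 0, 0], [0.0285, -0.078, -0.008, 0, 0, 0], [0, 0, 0, -0.005, 0.07, -0.005], [0, 0, 0, -0.005, 0.07, -0.005], [0, 0, 0, -0.006, 0.07, -0.006], [0, 0, 0, 0, 0, 0]]}}

```text
t: 13.85
eef_pos: [420.8, 208.7, 142.8]
ee_rot: [[-0.928, -0.372, 0.026], [-0.372, 0.928, 0.003], [-0.025, -0.007, -1.0]]
force: [-0.3, 1.0, -0.8]
width: 25.4
finger_force: 54.4
```

```bash
python3 - <<'E'
from h import *
s=state();print(s["t"],s["eef_pos"],s["qpos"],s["ee_rot"])
p,R=s["eef_pos"],s["ee_rot"]
delta(p,R,p,rot(YAW)); delta(p,R,p,rot(3.2)); delta(p,rot(3.2),[490,149,p[2]])
E
```

```text
13.85 [420.814 208.722 142.782] [  51.363    5.55   -33.877    1.373  -49.545 -120.385] [[-0.928 -0.372  0.026]
 [-0.372  0.928  0.003]
 [-0.025 -0.007 -1.   ]]
mm [0. 0. 0.] units [0. 0. 0.] | deg [-0.406  1.415 -0.541] units [-0.005  0.016 -0.006]
mm [0. 0. 0.] units [0. 0. 0.] | deg [-0.165  1.469 18.658] units [-0.002  0.016  0.207]
mm [-65.744 -63.491   0.   ] units [-0.164 -0.159  0.   ] | deg [0. 0. 0.] units [0. 0. 0.]
```

Request:
{"api": "step_arm", "payload": {"moves": [[0, 0, 0, 0, 0.005, 0.069], [0, 0, 0, 0, 0.005, 0.069], [0, 0, 0, 0, 0.005, 0.069], [-0.041, -0.04, 0, 0, 0, 0], [-0.041, -0.04, 0, 0, 0, 0], [-0.041, -0.04, 0, 0, 0, 0], [-0.041, -0.04, 0, 0, 0, 0], [0, 0, 0.05, 0, 0, 0], [0, 0, 0.05, 0, 0, 0], [0, 0, 0.05, 0, 0, 0], [0, 0, 0.05, 0, 0, 0], [0, 0, 0.03, 0, 0, 0], [0, 0, 0, 0, 0, 0], [0, 0, 0, 0, 0, 0]]}}

```text
t: 15.25
eef_pos: [487.6, 146.6, 51.3]
ee_rot: [[-0.998, -0.058, 0.005], [-0.058, 0.998, -0.003], [-0.005, -0.003, -1.0]]
force: [0.3, -0.1, 0.0]
width: 24.9
finger_force: 54.4
```

```bash
python3 - <<'E'
from h import *
s=state();p,R=s["eef_pos"],s["ee_rot"];print(s["t"],p,R)
delta(p,R,[p[0],p[1],17.5],rot(3.2))
P=snapshot("side")
d=-R[:,0]
print("pred tip,butt",px(P,[p+R@TT,p+R@np.array([70,0,2.])]))
cv2.imwrite("pics/c7.png",cv2.resize(P["color"][190:310,300:460,::-1],(800,600)))
E
```

```text
15.25 [487.636 146.564  51.332] [[-0.998 -0.058  0.005]
 [-0.058  0.998 -0.003]
 [-0.005 -0.003 -1.   ]]
mm [ 0.16   0.118 33.831] units [0.    0.    0.085] | deg [-0.2    0.271  0.138] units [-0.002  0.003  0.002]
pred tip,butt [[318.919 241.855]
 [432.292 263.411]]
```

View pics/c7.png

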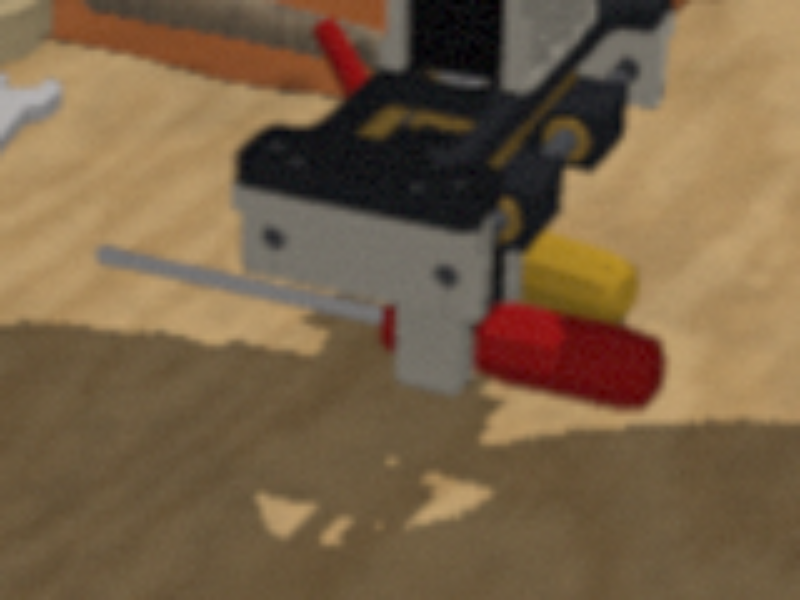

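The tip is at (320,240), as predicted, and the tool is close to level. Lower, open and retreat.

Request:
{"api": "step_arm", "payload": {"moves": [[0, 0, 0.025, 0, 0, 0], [0, 0, 0.025, 0, 0, 0], [0, 0, 0.018, 0, 0, 0], [0, 0, 0.008, 0, 0, 0], [0, 0, 0.006, 0, 0, 0], [0, 0, 0, 0, 0, 0], [0, 0, 0, 0, 0, 0]]}}

```text
t: 16.0
eef_pos: [487.8, 146.9, 18.5]
ee_rot: [[-0.998, -0.059, 0.005], [-0.059, 0.998, -0.003], [-0.005, -0.003, -1.0]]
force: [0.0, -0.6, -0.7]
width: 25.1
finger_force: 54.4
```

Request:
{"api": "step_arm", "payload": {"moves": [[0, 0, 0, 0, 0, 0], [0, 0, 0, 0, 0, 0], [0, 0, 0, 0, 0, 0], [0, 0, 0, 0, 0, 0], [0, 0, 0, 0, 0, 0], [0, 0, 0, 0, 0, 0], [0, 0, 0, 0, 0, 0], [0, 0, 0, 0, 0, 0], [0, 0, -0.02, 0, 0, 0], [0, 0, -0.05, 0, 0, 0], [0, 0, -0.1, 0, 0, 0], [0, 0, -0.1, 0, 0, 0], [0, 0, -0.1, 0, 0, 0], [0, 0, -0.1, 0, 0, 0], [0, 0, 0, 0, 0, 0]], "hand": 0}}

```text
t: 17.5
eef_pos: [489.4, 148.7, 212.9]
ee_rot: [[-0.998, -0.059, 0.014], [-0.059, 0.998, 0.003], [-0.014, 0.002, -1.0]]
force: [-0.5, 0.5, 0.2]
width: 87.9
finger_force: 0.0
```

```bash
python3 - <<'E'
from h import *
s=state();print(s["t"],s["eef_pos"],s["width"])
P=snapshot("side");cv2.imwrite("pics/c8.png",P["color"][:,:,::-1])
E
```

```text
17.5 [489.421 148.697 212.888] 87.85672459846566
```

View pics/c8.png

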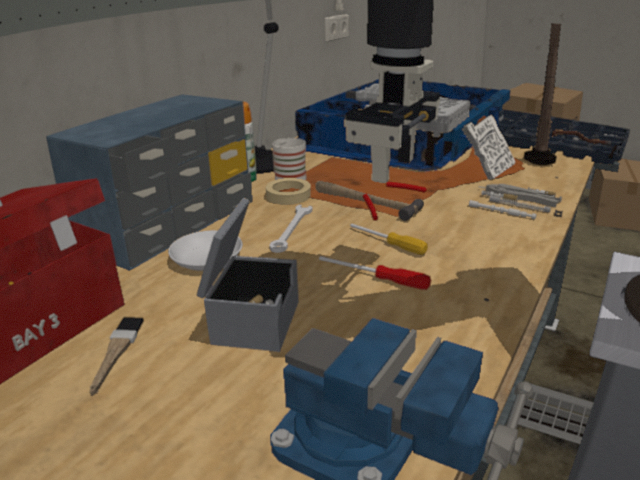

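The cover is open at (225,245), the red screwdriver lies flat at (320,260)–(428,280) clear of the case, the yellow one hasn't moved, and the gripper is clear of everything.

```bash
python3 -c "
from h import *
print(finish_job())"
```

```text
the job is handed in; nothing more can be done
None
```

The job is handed in at about 17.5 s: the cover was levered open to roughly 65° and stayed there, the longer (red) screwdriver lies flat on the bench clear of the case, and the shorter one was left where it lay.

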